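Fit a stop slide and set its keeper screw to running clearance

TASK

Put the aluminium stop slide that stands on end on the bench into its guide: flat on the guide floor, tongue first under the keeper bridge, until its shoulder is against the bridge. Then run the thumbscrew on the bridge down finger-tight, until its foot bottoms on the tongue, and back it off a quarter turn so that the slide has running clearance. Leave the slide home in the guide and do not disturb the other things on the bench.

Things in the scene. Friction and masses are not known exactly. Their poses are not given: they have to be found in the camera images.
- slide: stop slide, bare aluminium, 0.34 kg: a block with a 40 mm long, 45 mm wide, 12 mm thick tongue along its foot, 96 mm in all. Origin: underside, mid-width, in the plane of the shoulder (block face above the tongue). x: from block (-56..0 mm) to tongue tip (+40); y: width; z: underside (0) to block top (40). Starts on end on the 2 mm brown sheet at the left: tongue up, top towards the robot
- slide_block (a point): centre of the slide's block, 56 mm long (x) x 46 mm wide (y) x 40 mm high (z), axes as slide, whose origin it lies 28 mm behind and 20 mm above. The 46 mm wide sides are flat and parallel: grip across them. The bench between the brown sheet (which ends at y = 0.28 m) and the guide is bare and flat
- guide: guide screwed to the bench: aluminium plate 134 x 112 x 10 mm (x -85..49, y -56..56 mm), two dark steel rails 8 mm high, 49.6 mm apart. Origin: plate underside (bench), centre line, below the bridge's front face; x: along the rails, the way the slide goes in; z up. The slide runs on the floor at z = 10 mm. Home: slide origin 10 mm above the guide's origin, axes alike, shoulder against the bridge
- guide_mouth (a point): open end of the guide, where slides go in: on the floor, mid-width, 85 mm before the bridge. The rails begin there about 60 mm apart and close in to 49.6 mm within 20 mm; axes as guide
- bridge_front (a point): lower edge of the steel keeper bridge's front face, mid-width, about 34 mm above the bench. The bridge spans both rails on posts; it goes on 32 mm from this face, is 98 mm wide and its top about 13 mm higher (brass bush 17.5 mm higher). Block too tall to pass, tongue passes. The fitter sets its height: up to 1.4 mm more or less
- keeper_foot: foot of the keeper screw, a steel disc of 15 mm diameter under the bridge. Origin: centre of its underside, on the screw's vertical axis, 16 mm past the bridge's front face; z up. It goes up and down with the thumbscrew and does not turn. It starts 2.5 to 6.9 mm above the level that the tongue's top will have
- thumbscrew_grip (a point): on the vertical axis of the thumbscrew's knob, at the height to grip. The knob is black, round, fluted, 30 mm in diameter; its gripping side reaches from 10 mm below this point to 10 mm above, its top is 12 mm above. A small grey bar on top marks its x axis. The point turns with the knob and goes down 10 mm a turn; at least 14 mm are free between it and the bush below
- thumbscrew (a joint): angle of the thumbscrew, rad. Grows as the screw is tightened (clockwise seen from above, foot goes down 10 mm a turn); stays where it is left. Running free it takes about 0.04 N m; it bottoms where the foot meets the tongue (from there it gives some 0.2 rad per 0.1 N m more) at an angle that differs each time, 2.4 to 4.4 rad. Its own end stops are at -0.8 and 5.5 rad
- solder_reel: bystander: grey solder spool, 63 mm across, 70 mm high, standing; origin at the centre of its foot
- pot: bystander: black open pot, 62 mm across, 42 mm high, standing; origin at the centre of its foot
- tape_ring: bystander: black roll of tape, 62 mm across, 19 mm high, lying; origin at the centre of its underside
- module: bystander: closed module with a notched aluminium cover, 89 x 61 x 20 mm, lying flat; origin at the centre of its underside
Things that resemble listed ones, but are neither listed nor needed, are in the scene too. Of the things like the slide, leave any that is pink; of the rest the larger one is meant.

How it is judged:
On the way, in this order (a step that is already met when the one before it is completed fails the run):
1. the slide lies flat in the guide, tongue under the bridge, shoulder against it (x of slide in the frame of guide above -0.0035 m and horizontal distance between slide and guide below 0.0045 m and z of slide in the frame of guide below 0.012 m and angle between slide's own z axis and vertical below 0.06 rad and angle between the x axis of slide and the x axis of guide, either way round below 0.1 rad), for 0.2 s.
2. with the slide home, the screw is run down until its foot bottoms on the tongue (contact force between keeper_foot and slide above 8 N and horizontal distance between slide and guide below 0.0045 m), for 0.1 s.
At the end, for the whole second after the job is handed in: the slide lies flat in the guide, tongue under the bridge, its shoulder within 3.5 mm of the bridge; the foot of the screw stands 1.3 to 3.5 mm clear of the tongue's top (a quarter turn is 2.5 mm; this is 47 to 126 degrees) (all of step 1 and z of keeper_foot in the frame of slide between 0.0133 and 0.0155 m and linear speed of slide below 0.02 m/s); the robot touches nothing.
It fails at once if a bystander is moved by more than 30 mm (distance of any of solder_reel, pot, tape_ring, module from where it was at the start of the episode above 0.03 m).
It also fails if it takes over 72 s, if anything falls off the work surface, if the arm or the gripper's body presses on something with over 40 N, if the wrist force passes 120 N, or if a joint passes its speed limit or range.

ROBOT

A 7-joint arm with a two-finger parallel gripper is mounted at the origin on a cart in front of the work surface, level with it; the furniture and walls round the work are solid. World frame = base frame: x ahead of the robot, y to its left, z up, the work surface at z = 0. Lengths are in m, angles in rad, forces in N, time in s.
With the tool pointing down it reaches from about 0.425 to 0.875 m from the base axis. Payload 4.7 kg.
Tool frame: the origin (TCP) lies at the very end of the fingers, on their centre line; the grasp point (between the pads) lies 19 mm behind it (ctrl.grasp_offset is the distance from the TCP to the grasp point, in m); z points along the fingers, y is the direction in which the jaws open and shut (so a half turn about z gives the same grasp; the last joint's range is limited). The gripper opens to 87 mm and grips with 3 to 60 N. Pads are 19 mm wide; open, the fingers measure 117 mm over their backs; the gripper's body (75 mm by 190 mm) begins 51 mm behind the grasp point.
Start: joints at [0.014, 0.321, -0.07, 1.45, 0.023, 1.371, -0.057], TCP at [0.65, -0, 0.202] pointing down, gripper open.
Joint ranges: [-2.86, 2.86], [-0.3, 2.09], [-1.38, 1.24], [0.06, 2.45], [-1.56, 4.7], [0.09, 2.05], [-2.69, 2.69]. Speed limits (rad/s): [2.57, 2.57, 3.14, 3.14, 3.14, 3.14, 3.14].

INTERFACE

Orientations are given as a rotation vector (axis times angle).
In Python, from bench import ctrl gives the robot as it stands.
- The arm moves only by the shell command python3 -m creep 'ROWS' [FORCE]. ROWS is JSON, a list that holds one entry, the list of rows, each a list of 7 numbers: the opening, from 0 (shut) to 1 (fully open), then the shift along the tool's x, y, z in mm, then the turn, a rotation vector about the tool's x, y, z in rad. In form: [[[grip, dx, dy, dz, rx, ry, rz], ...]]. A call has 1 to 5 rows; each row is the pose to reach, as a shift and turn from the pose commanded when the call began, along the tool's axes at that moment; what a row does not reach only later rows make up. A row lasts 1/10 s, in which the tool goes at most 50 mm and 8.59 degrees, less where a joint would pass 70% of its speed; a pose out of reach is approached as far as the arm can. A call with a gripper value outside its range is refused whole. The fingers move at their own pace and stop on an object; FORCE is the grip in N (left out, the last holds). Time passes only in rows, so rows that repeat a pose let the fingers close. It gives the time, the measured TCP pose, the force and the opening at its end, in the units of the state.
- ctrl.get_state(): the state, without advancing time (a new reading comes with each control period).
- ctrl.get_image(name): name is "scene" or "side" or "wrist"; returns the picture (400x640x3 uint8, red, green, blue); there is no depth.
- ctrl.camera_params(name): a dict with "K" (3x3 intrinsics, pixels), "k1" (the pictures are not rectified: a ray, as slopes to the right and down, at radius r is drawn at 1 + k1 r^2 times it, then the intrinsics apply), "pose" (4x4, takes a point from camera to world coordinates). Camera axes: x right, y down, z forward; pixel columns grow to the right and rows downward; lengths in m; the calibration is good to about 2 mm. A picture is of the moment at which its call begins: read the wrist's pose just before it. camera_params takes no time and is no camera call; for the wrist camera it gives the pose at the moment of the call.
- ctrl.close_job(): hands the job in, once; it reports no verdict.
The state is a dict: "time": time; "joint_positions": joint angles; "qd": joint speeds; "joint_torque": joint torques, N m; "position": TCP position; "tool_rot": TCP orientation; "ft_force": force on the tool from outside, world axes, zero at the start; "torque": the same for the moment, N m; "grip_width": opening from 0.0 (shut) to 1.0 (fully open).
Only numpy, scipy, OpenCV 4.12 (cv2) and the standard library are available. Lean on these libraries where they do the work, as an engineer would, in place of code of your own. Each camera call takes 0.05 s, during which the arm holds its last target. There are 200 camera calls.

## Working session

There is one attempt and no reset: what is moved stays moved. The work goes in short steps, Python scripts to look and compute and a shell command to move; the robot and the scene stay as the last step left them, time stands still between calls to the robot, and variables do not carry over. Pictures are saved under pics/ and viewed, about 8 in all and at most 12, crops included, and the job is handed in when it is done.

```bash
ls; mkdir -p pics
cat > h.py <<'E'
import numpy as np, cv2
from bench import ctrl
from scipy.spatial.transform import Rotation as R
def snap(n,f):
    P=ctrl.camera_params(n); im=ctrl.get_image(n); cv2.imwrite(f'pics/{f}.png',im[:,:,::-1]); 
    np.savez(f'pics/{f}.npz',K=P['K'],k1=P['k1'],pose=P['pose']); return im
def ray(f,u,v):
    d=np.load(f'pics/{f}.npz'); K=d['K']; k1=float(d['k1'])
    x=np.array([(u-K[0,2])/K[0,0],(v-K[1,2])/K[1,1]]); s=x.copy()
    for _ in range(20): s=x/(1+k1*(s@s))
    T=d['pose']; r=T[:3,:3]@np.r_[s,1]; return T[:3,3],r
def onz(f,u,v,z):
    o,r=ray(f,u,v); return o+r*(z-o[2])/r[2]
def tri(f,a,g,b):
    o1,r1=ray(f,*a);o2,r2=ray(g,*b)
    s=np.linalg.lstsq(np.c_[r1,-r2],o2-o1,rcond=None)[0]
    p,q=o1+s[0]*r1,o2+s[1]*r2; return (p+q)/2,np.linalg.norm(p-q)
def proj(f,p):
    d=np.load(f'pics/{f}.npz');T=d['pose'];c=T[:3,:3].T@(np.array(p)-T[:3,3]);s=c[:2]/c[2]
    s=s*(1+float(d['k1'])*(s@s));K=d['K'];return np.array([K[0,0]*s[0]+K[0,2],K[1,1]*s[1]+K[1,2]])
def st():
    s=ctrl.get_state(); print(round(s['time'],2),np.round(s['position'],4),np.round(s['tool_rot'],3),np.round(s['ft_force'],1),np.round(s['torque'],2),round(s['grip_width'],3),np.round(s['joint_positions'],2)); return s
E
python3 - <<'E'
from h import *
for n in ['scene','side','wrist']:
    snap(n,n+'0'); P=ctrl.camera_params(n); print(n,np.round(P['K'],0).tolist(),P['k1'],np.round(P['pose'],3).tolist())
a=cv2.imread('pics/scene0.png');b=cv2.imread('pics/side0.png')
st()
E
```

```text
pics
scene [[464.0, 0.0, 328.0], [0.0, 464.0, 202.0], [0.0, 0.0, 1.0]] -0.05483110694995535 [[0.658, -0.523, 0.542, -0.2], [-0.753, -0.472, 0.458, -0.336], [0.016, -0.709, -0.705, 1.09], [0.0, 0.0, 0.0, 1.0]]
side [[508.0, 0.0, 325.0], [0.0, 508.0, 195.0], [0.0, 0.0, 1.0]] 0.026978968113963647 [[0.922, -0.178, 0.343, 0.05], [-0.387, -0.439, 0.811, -0.951], [0.006, -0.881, -0.474, 0.801], [0.0, 0.0, 0.0, 1.0]]
wrist [[283.0, 0.0, 320.0], [0.0, 283.0, 197.0], [0.0, 0.0, 1.0]] 0.014499575523490502 [[1.0, -0.0, -0.001, 0.649], [-0.0, -0.959, -0.284, 0.077], [-0.001, 0.284, -0.959, 0.384], [0.0, 0.0, 0.0, 1.0]]
0.15 [ 6.496e-01 -1.000e-04  2.014e-01] [-2.221e+00 -2.221e+00  2.000e-03] [-0.  -0.9  0.1] [-0.04 -0.03  0.03] 1.0 [ 0.01  0.32 -0.07  1.45  0.02  1.37 -0.06]
```

View pics/scene0.png

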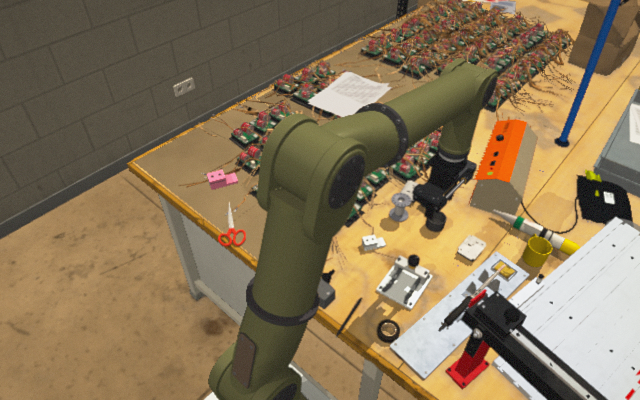

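View pics/side0.png

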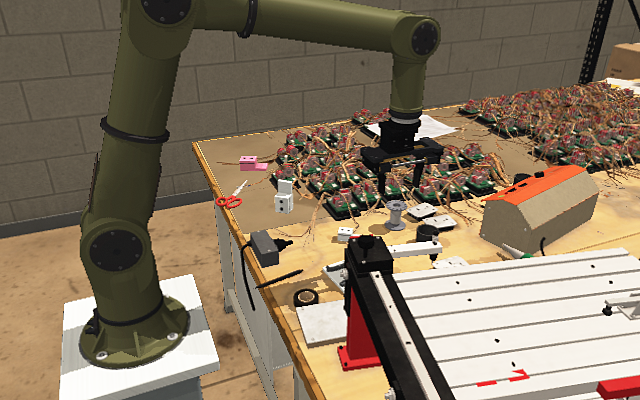

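The scene view shows the guide at about (405,283) with its knob at (414,262), and the tape ring at (388,330). The side view shows the standing slide at about (284,197), a pink decoy at (250,162) and a small decoy at (344,234). The arm hides the slide in the scene view.

View pics/wrist0.png

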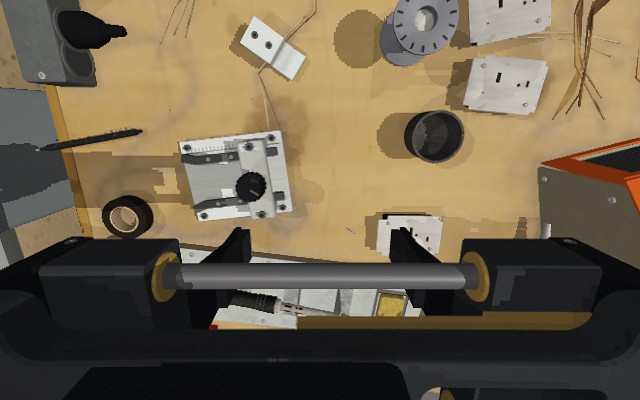

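Run:
```python
from h import *
print('slide foot',onz('side0',284,212,0.002),'guide',onz('scene0',405,283,.01),'knob',onz('scene0',414,260,.08), 'tape',onz('scene0',388,330,.01),'small',onz('scene0',372,242,.01))
```

```text
slide foot [0.46772675 0.36029454 0.002     ] guide [ 0.53203584 -0.00897     0.01      ] knob [ 0.56505224 -0.00497412  0.08      ] tape [ 0.37949891 -0.0604746   0.01      ] small [0.59046024 0.15300517 0.01      ]
```

The wrist view shows the guide (mouth left, bridge and knob at (250,187)), with its x roughly along world +x. The pot is at (435,135), the reel at (425,20), and the small decoy at (272,47). The slide is out of view, so I'll swing over towards it, with the tool's x pointing outward.

```bash
cat >> h.py <<'E'
def Rt(yaw,pitch=0):
    # tool x azimuth=yaw when pointing down; pitch>0 lifts z outward from straight down
    x=np.array([np.cos(yaw),np.sin(yaw),0]);up=np.array([0,0,1.]);z=-up*np.cos(pitch)+x*np.sin(pitch)
    y=np.cross(up,x)*-1; return np.c_[np.cross(y,z),y,z]
def go(p,Rm):
    s=ctrl.get_state();R0=R.from_rotvec(s['tool_rot']).as_matrix()
    d=R0.T@(np.array(p)-s['position'])*1000; r=R.from_matrix(R0.T@Rm).as_rotvec()
    print('rows: mm',np.round(d,1),'rot',np.round(r,3));
E
python3 -m creep '[[[1,330,-220,0,0,0,0.93],[1,330,-220,0,0,0,0.93],[1,330,-220,0,0,0,0.93],[1,330,-220,0,0,0,0.93],[1,330,-220,0,0,0,0.93]]]'
python3 - <<'E'
from h import *
st(); go([.43,.33,.2],Rt(0.65,0)); go([.40,.31,.2],Rt(0.65,0.5))
E
```

```text
time: 0.65
position: [0.5154, 0.2017, 0.2021]
tool_rot: [-2.866, -1.287, 0.0]
ft_force: [0.9, 1.1, 0.0]
grip_width: 1.006
0.65 [0.5154 0.2017 0.2021] [-2.866 -1.287  0.   ] [0.9 1.1 0. ] [ 0.03  0.02 -0.02] 1.006 [-0.28  0.12 -0.15  1.69  0.02  1.33 -1.16]
rows: mm [  39.2 -149.     2.1] rot [-0.     0.     0.194]
rows: mm [   4.3 -158.1    2.1] rot [-0.049  0.499  0.19 ]
```

```bash
python3 -m creep '[[[1,4,-158,2,-0.049,0.5,0.19],[1,4,-158,2,-0.049,0.5,0.19],[1,4,-158,2,-0.049,0.5,0.19],[1,4,-158,2,-0.049,0.5,0.19],[1,4,-158,2,-0.049,0.5,0.19]]]'
python3 - <<'E'
from h import *
st(); snap('wrist','w1'); snap('scene','s1')
E
```

```text
time: 1.15
position: [0.4024, 0.3266, 0.1826]
tool_rot: [-2.742, -0.983, -0.632]
ft_force: [-2.0, 1.9, 2.1]
grip_width: 1.0
1.15 [0.4024 0.3266 0.1826] [-2.742 -0.983 -0.632] [-2.   1.9  2.1] [-0.16  0.59  0.16] 1.0 [-0.56 -0.3  -0.15  2.2  -0.06  0.79 -1.57]
```

View pics/w1.png

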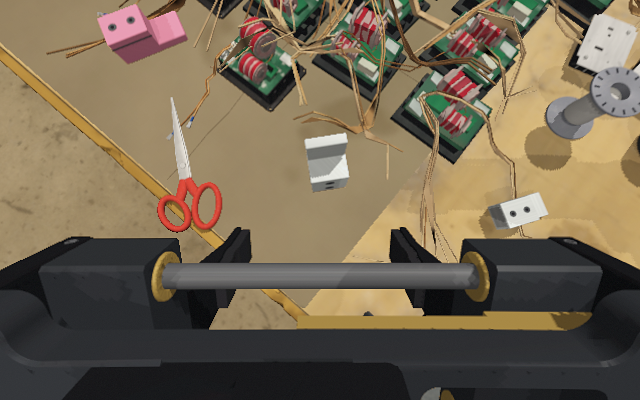

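The wrist view now shows the standing slide at (328,163): tongue up on the far side, block nearer the robot. J2 is at its limit. I'll take an enlarged crop of the slide and fit a planar arm model to check reach.

Run:
```python
from h import *
from scipy.optimize import least_squares
a=cv2.imread('pics/w1.png')[120:205,285:370]; cv2.imwrite('pics/c1.png',cv2.resize(a,None,fx=7,fy=7,interpolation=cv2.INTER_NEAREST))
Q=[([.321,1.45,1.371],(.65,.202)),([.12,1.69,1.33],(np.hypot(.5154,.2017),.2021)),([-.3,2.2,.79],(np.hypot(.4024,.3266),.1826))]
def f(p,q):
    a,b,c=np.cumsum(q); return np.array([p[0]*np.sin(a)+p[1]*np.sin(b)+p[2]*np.sin(c)+p[4],p[3]+p[0]*np.cos(a)+p[1]*np.cos(b)+p[2]*np.cos(c)])
s=least_squares(lambda p:np.r_[np.concatenate([f(p,q)-np.array(x) for q,x in Q]),.01*(p-[.4,.4,.35,.35,0])],[.4,.4,.3,.35,0]);print(np.round(s.x,3),np.round(s.fun[:6],4))
np.save('kin.npy',s.x);p=s.x
def ik(r,z,pitch):
    c=np.pi-pitch; R_=r-p[4]-p[2]*np.sin(c); Z=z-p[3]-p[2]*np.cos(c); D=np.hypot(R_,Z)
    cb=(D*D-p[0]**2-p[1]**2)/(2*p[0]*p[1]); 
    if abs(cb)>1: return None
    q4=np.arccos(cb); q2=np.arctan2(R_,Z)-np.arctan2(p[1]*np.sin(q4),p[0]+p[1]*np.cos(q4)); return np.round([q2,q4,c-q2-q4],2)
for r in (.55,.6,.65):
  for pt in (-.8,-.5,-.3,0,.3,.5,.8,1.1): print(r,pt,ik(r,.04,pt),ik(r,.1,pt))
```

```text
[0.474 0.5   0.401 0.252 0.01 ] [-0.0001 -0.0007  0.0001  0.001   0.0001 -0.0003]
0.55 -0.8 [0.92 1.1  1.92] [0.86 1.07 2.  ]
0.55 -0.5 [0.66 1.4  1.58] [0.6  1.36 1.68]
0.55 -0.3 [0.49 1.6  1.35] [0.43 1.55 1.46]
0.55 0 [0.25 1.89 1.  ] [0.19 1.83 1.12]
0.55 0.3 [0.05 2.17 0.62] [-0.03  2.11  0.76]
0.55 0.5 [-0.05  2.35  0.34] [-0.16  2.29  0.5 ]
0.55 0.8 [-0.09  2.6  -0.17] [-0.26  2.56  0.05]
0.55 1.1 [ 0.21  2.76 -0.94] [-0.11  2.76 -0.61]
0.6 -0.8 [1.04 0.89 2.02] [0.99 0.86 2.1 ]
0.6 -0.5 [0.76 1.24 1.65] [0.71 1.19 1.74]
0.6 -0.3 [0.58 1.45 1.41] [0.53 1.4  1.51]
0.6 0 [0.35 1.76 1.03] [0.29 1.71 1.15]
0.6 0.3 [0.15 2.06 0.63] [0.07 2.   0.77]
0.6 0.5 [0.05 2.25 0.34] [-0.04  2.19  0.49]
0.6 0.8 [ 0.02  2.5  -0.18] [-0.13  2.46  0.02]
0.6 1.1 [ 0.26  2.66 -0.88] [ 0.01  2.66 -0.62]
0.65 -0.8 [1.19 0.61 2.15] [1.15 0.56 2.23]
0.65 -0.5 [0.86 1.05 1.73] [0.82 1.   1.82]
0.65 -0.3 [0.68 1.29 1.47] [0.63 1.24 1.57]
0.65 0 [0.44 1.63 1.07] [0.38 1.58 1.18]
0.65 0.3 [0.24 1.95 0.65] [0.17 1.89 0.78]
0.65 0.5 [0.15 2.14 0.35] [0.06 2.09 0.49]
0.65 0.8 [ 0.12  2.39 -0.17] [-0.02  2.35  0.01]
0.65 1.1 [ 0.31  2.55 -0.82] [ 0.1   2.55 -0.61]
```

View pics/c1.png

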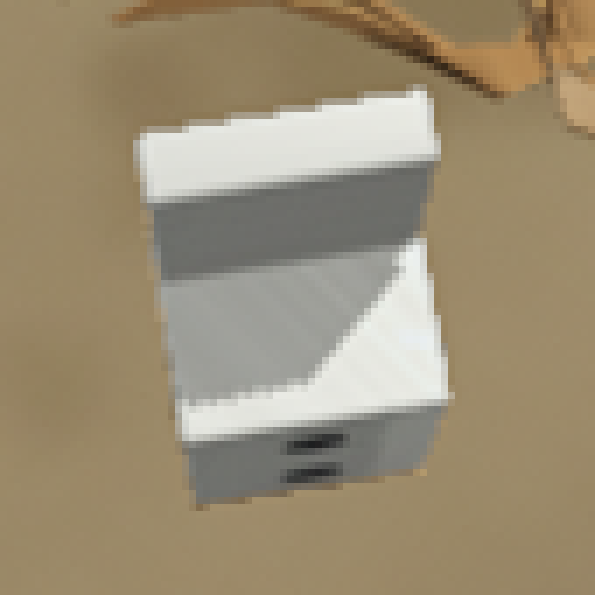

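The crop shows the tongue tip's top face with corners near w1 (304,139), (347,133), (306,149) and (348,143). The block's upper near edge runs (311,183)–(349,177) and its foot (313,192)–(346,187).

Run:
```python
from h import *
c=lambda u,v:(285+u/7-.5,120+v/7-.5)
pts={'tfl':(135,133,.098),'tfr':(432,88,.098),'tnl':(147,203,.098),'tnr':(438,160,.098),'bnl':(183,440,.058),'bnr':(447,400,.058),'fnl':(197,507,.002),'fnr':(425,470,.002)}
P={k:onz('w1',*c(u,v),z) for k,(u,v,z) in pts.items()}
for k,p in P.items(): print(k,np.round(p,4))
for a,b in (('tfl','tfr'),('tnl','tnr'),('bnl','bnr'),('fnl','fnr'),('tfl','tnl'),('tfl','bnl'),('tfr','bnr')):
    d=P[b]-P[a]; print(a,b,round(np.hypot(*d[:2]),4),round(np.arctan2(d[1],d[0]),3))
```

```text
tfl [0.468 0.404 0.098]
tfr [0.5019 0.3739 0.098 ]
tnl [0.4607 0.3955 0.098 ]
tnr [0.4935 0.3661 0.098 ]
bnl [0.4422 0.3751 0.058 ]
bnr [0.4756 0.3453 0.058 ]
fnl [0.4419 0.3743 0.002 ]
fnr [0.4759 0.3446 0.002 ]
tfl tfr 0.0453 -0.726
tnl tnr 0.0441 -0.73
bnl bnr 0.0447 -0.729
fnl fnr 0.0452 -0.718
tfl tnl 0.0112 -2.281
tfl bnl 0.0387 -2.3
tfr bnr 0.0388 -2.315
```

All sizes agree (45 mm width, 38.8 mm depth): slide yaw is 0.84 and the block centre is (0.472, 0.375). I'll pitch to 0.6 and take a pre-grasp pose backed off 90 mm.

Run:
```python
from h import *
go([.441,.340,.097],Rt(.84,.6))
```

```text
rows: mm [-4.9  3.9 94.9] rot [ 0.085  0.142 -0.143]
```

```bash
python3 -m creep '[[[1,-5,4,95,0.085,0.142,-0.143],[1,-5,4,95,0.085,0.142,-0.143],[1,-5,4,95,0.085,0.142,-0.143],[1,-5,4,95,0.085,0.142,-0.143]]]'
python3 - <<'E'
from h import *
st();go([.4753,.3781,.0223],Rt(.84,.6))
E
```

```text
time: 1.65
position: [0.4467, 0.3318, 0.0954]
tool_rot: [-2.564, -1.118, -0.788]
ft_force: [-0.8, -0.2, 0.4]
grip_width: 1.0
1.65 [0.4467 0.3318 0.0954] [-2.564 -1.118 -0.788] [-0.8 -0.2  0.4] [-0.47  0.51  0.03] 1.0 [-0.63 -0.17  0.03  2.35 -0.31  0.4  -1.09]
rows: mm [  3.1 -10.6  90.5] rot [ 0.01   0.004 -0.015]
```

```bash
python3 -m creep '[[[1,3,-10,10,0.01,0,-0.015],[1,3,-10,10,0.01,0,-0.015],[1,3,-10,10,0.01,0,-0.015]]]'
python3 - <<'E'
from h import *
st();go([.4753,.3781,.0223],Rt(.84,.6))
E
```

```text
time: 1.95
position: [0.4447, 0.3493, 0.093]
tool_rot: [-2.541, -1.147, -0.791]
ft_force: [-0.5, -0.1, -0.5]
grip_width: 1.002
1.95 [0.4447 0.3493 0.093 ] [-2.541 -1.147 -0.791] [-0.5 -0.1 -0.5] [-0.49  0.49  0.01] 1.002 [-0.65 -0.15  0.02  2.34 -0.33  0.38 -1.08]
rows: mm [-5.6  3.8 82. ] rot [-0.003 -0.003  0.007]
```

```bash
python3 -m creep '[[[1,0,0,0,0,0,0],[1,0,0,0,0,0,0]]]'
python3 - <<'E'
from h import *
st();go([.4753,.3781,.0223],Rt(.84,.6))
E
```

```text
time: 2.15
position: [0.444, 0.3489, 0.0924]
tool_rot: [-2.541, -1.147, -0.79]
ft_force: [0.0, 0.4, 0.4]
grip_width: 0.997
2.15 [0.444  0.3489 0.0924] [-2.541 -1.147 -0.79 ] [0.  0.4 0.4] [-0.48  0.48 -0.  ] 0.997 [-0.65 -0.15  0.02  2.34 -0.33  0.38 -1.08]
rows: mm [-4.7  4.1 81.9] rot [-0.003 -0.002  0.007]
```

```bash
python3 -m creep '[[[1,-5,4,20,0,0,0],[1,-5,4,50,0,0,0],[1,-5,4,82,0,0,0],[1,-5,4,82,0,0,0],[1,-5,4,82,0,0,0]]]'
python3 - <<'E'
from h import *
st();go([.4753,.3781,.0223],Rt(.84,.6)); snap('wrist','w2')
a=cv2.imread('pics/w2.png')[60:360,140:500]; cv2.imwrite('pics/c2.png',cv2.resize(a,None,fx=2,fy=2))
E
```

```text
time: 2.65
position: [0.4742, 0.3775, 0.0206]
tool_rot: [-2.543, -1.147, -0.786]
ft_force: [-0.0, -0.1, 1.2]
grip_width: 1.0
2.65 [0.4742 0.3775 0.0206] [-2.543 -1.147 -0.786] [-0.  -0.1  1.2] [-0.51  0.5  -0.01] 1.0 [-0.7   0.08  0.06  2.3  -0.63  0.2  -0.78]
rows: mm [ 1.9  0.5 -0.7] rot [-0.004  0.     0.007]
```

View pics/c2.png

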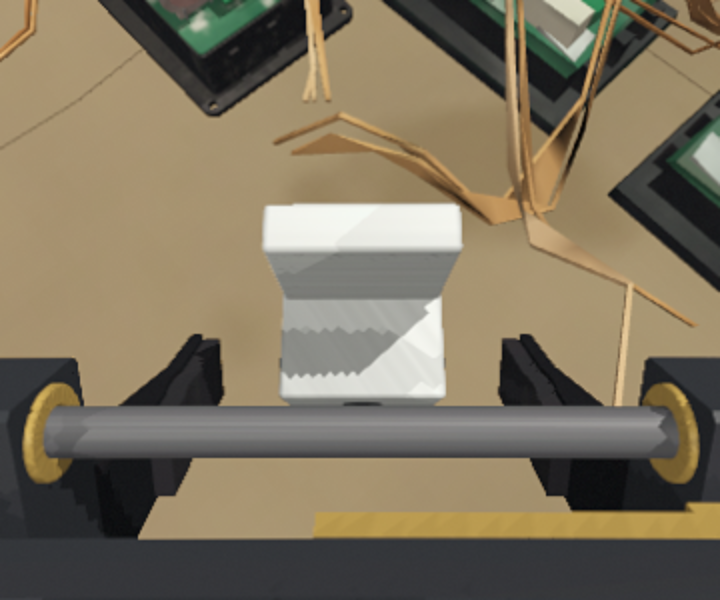

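The slide is centred and square between the open fingers (slide centre at crop column 362, fingers at 222 and 500). I'll close.

```bash
python3 -m creep '[[[0.3,0,0,0,0,0,0],[0.3,0,0,0,0,0,0],[0.3,0,0,0,0,0,0],[0.3,0,0,0,0,0,0],[0.3,0,0,0,0,0,0]]]' 35
python3 - <<'E'
from h import *
s=st();p=s['position'];go(p+[0,0,.12],R.from_rotvec(s['tool_rot']).as_matrix())
E
```

```text
time: 3.2
position: [0.4748, 0.3778, 0.0216]
tool_rot: [-2.542, -1.147, -0.789]
ft_force: [-0.5, 0.8, -0.4]
grip_width: 0.632
3.2 [0.4748 0.3778 0.0216] [-2.542 -1.147 -0.789] [-0.5  0.8 -0.4] [-0.55  0.55 -0.02] 0.632 [-0.7   0.08  0.06  2.3  -0.64  0.2  -0.78]
rows: mm [ 67.9   0.1 -98.9] rot [0. 0. 0.]
```

```bash
python3 -m creep '[[[0.3,0,0,0,0,0,0],[0.3,0,0,0,0,0,0],[0.3,12,0,-17,0,0,0],[0.3,34,0,-50,0,0,0],[0.3,34,0,-50,0,0,0]]]' 35
python3 - <<'E'
from h import *
s=st()
# layout target spot: guide mouth is to the -y; candidate lay spots
for yaw in (.3,.15): go([.48,.16,.15],Rt(yaw,0))
E
```

```text
time: 3.7
position: [0.4772, 0.379, 0.0867]
tool_rot: [-2.538, -1.146, -0.799]
ft_force: [2.1, 1.4, -2.7]
grip_width: 0.525
3.7 [0.4772 0.379  0.0867] [-2.538 -1.146 -0.799] [ 2.1  1.4 -2.7] [-0.77  0.67 -0.02] 0.525 [-0.78 -0.04  0.14  2.26 -0.33  0.34 -1.08]
rows: mm [ -97.2  147.3 -144.4] rot [-0.164 -0.594  0.531]
rows: mm [ -97.2  147.3 -144.4] rot [-0.209 -0.584  0.676]
```

The slide is gripped (opening 0.525 × 87 ≈ 46 mm). I'll carry it to bare bench near (0.455, 0.16), turning it over on the way.

```bash
python3 -m creep '[[[0.3,57,0,-83,0,0,0],[0.3,57,0,-83,0,0,0],[0.3,57,0,-83,0,0,0]]]' 35
python3 - <<'E'
from h import *
s=st()
go([.455,.17,.19],Rt(.35,-.4))
E
```

```text
time: 4.0
position: [0.4779, 0.3804, 0.1906]
tool_rot: [-2.534, -1.145, -0.805]
ft_force: [1.4, 0.8, -2.4]
grip_width: 0.528
4.0 [0.4779 0.3804 0.1906] [-2.534 -1.145 -0.805] [ 1.4  0.8 -2.4] [-0.72  0.62 -0.03] 0.528 [-0.77 -0.18  0.11  2.15 -0.17  0.57 -1.26]
rows: mm [-141.9  122.1  -98.8] rot [-0.053 -0.993  0.517]
```

```bash
python3 -m creep '[[[0.3,-142,122,-99,-0.053,-0.993,0.517],[0.3,-142,122,-99,-0.053,-0.993,0.517],[0.3,-142,122,-99,-0.053,-0.993,0.517],[0.3,-142,122,-99,-0.053,-0.993,0.517],[0.3,-142,122,-99,-0.053,-0.993,0.517]]]' 35
python3 - <<'E'
from h import *
s=st()
go([.455,.16,.18],Rt(.35,-.4));go([.455,.16,.12],Rt(.35,-.9))
E
```

```text
time: 4.5
position: [0.451, 0.1606, 0.1832]
tool_rot: [-3.011, -0.773, 0.151]
ft_force: [0.9, 0.5, -3.3]
grip_width: 0.527
4.5 [0.451  0.1606 0.1832] [-3.011 -0.773  0.151] [ 0.9  0.5 -3.3] [-0.   -0.2  -0.07] 0.527 [-0.61  0.04  0.25  1.82 -0.05  1.37 -1.41]
rows: mm [3.5 2.6 2.8] rot [-0.014 -0.309  0.159]
rows: mm [ 8.7  5.7 62.5] rot [ 0.026 -0.808  0.162]
```

```bash
python3 -m creep '[[[0.3,9,6,62,0.026,-0.808,0.162],[0.3,9,6,62,0.026,-0.808,0.162],[0.3,9,6,62,0.026,-0.808,0.162],[0.3,9,6,62,0.026,-0.808,0.162],[0.3,9,6,62,0.026,-0.808,0.162]]]' 35
python3 - <<'E'
from h import *
s=st()
go([.455,.16,.12],Rt(.35,-.97));go([.455,.16,.05],Rt(.35,-.97))
E
```

```text
time: 5.0
position: [0.4565, 0.168, 0.1186]
tool_rot: [2.712, 0.517, -1.191]
ft_force: [-0.0, 0.0, -3.5]
grip_width: 0.526
5.0 [0.4565 0.168  0.1186] [ 2.712  0.517 -1.191] [-0.   0.  -3.5] [ 0.57 -1.42 -0.02] 0.526 [-0.56  0.73  0.27  1.3  -0.13  1.96 -1.47]
rows: mm [-4.   6.9  2.1] rot [ 0.008 -0.145  0.024]
rows: mm [47.5  7.9 49.6] rot [ 0.008 -0.145  0.024]
```

```bash
python3 -m creep '[[[0.3,40,7,43,0.008,-0.07,0.024],[0.3,58,7,58,0.008,-0.145,0.024],[0.3,58,7,58,0.008,-0.145,0.024],[0.3,58,7,58,0.008,-0.145,0.024]]]' 35
python3 - <<'E'
from h import *
s=st()
go([.455,.16,.018],Rt(.35,-.97)); snap('side','side3')
a=cv2.imread('pics/side3.png')[120:320,210:470]; cv2.imwrite('pics/c3.png',cv2.resize(a,None,fx=3,fy=3))
E
```

```text
time: 5.4
position: [0.4543, 0.16, 0.0363]
tool_rot: [2.604, 0.459, -1.372]
ft_force: [0.0, -0.5, -2.7]
grip_width: 0.523
5.4 [0.4543 0.16   0.0363] [ 2.604  0.459 -1.372] [ 0.  -0.5 -2.7] [ 0.53 -1.45 -0.03] 0.523 [-0.53  0.93  0.26  1.24 -0.15  1.97 -1.47]
rows: mm [15.5  0.2  9.8] rot [-0.     0.    -0.001]
```

View pics/c3.png

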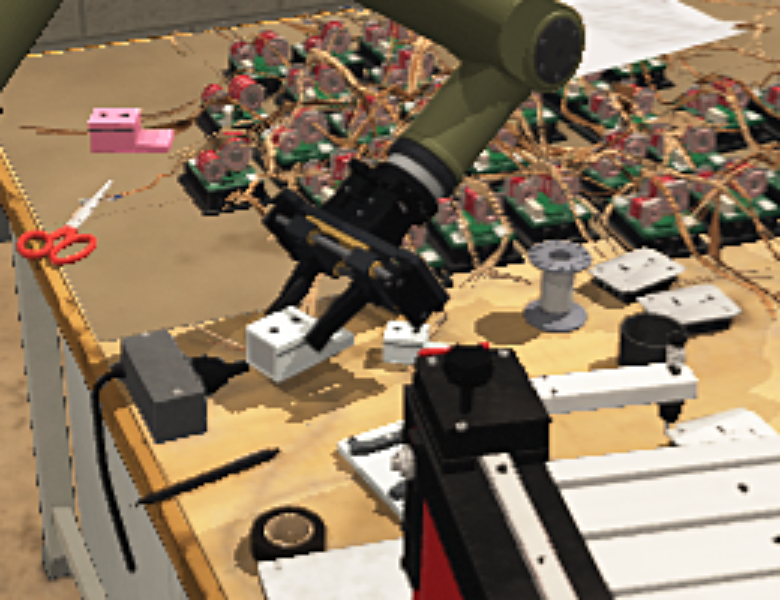

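The slide is level in the grip just above bare bench, clear of the plug and the small decoy. I'll lower it to contact.

```bash
python3 -m creep '[[[0.3,8,0,5,0,0,0],[0.3,12,0,7.6,0,0,0],[0.3,14.5,0,9.2,0,0,0],[0.3,14.5,0,9.2,0,0,0]]]' 35
python3 -m creep '[[[0.3,1.5,0,1,0,0,0],[0.3,1.5,0,1,0,0,0]]]' 35
```

```text
time: 5.85
position: [0.4567, 0.1608, 0.0228]
tool_rot: [2.61, 0.46, -1.362]
ft_force: [-0.0, 1.2, -4.4]
grip_width: 0.523
time: 6.05
position: [0.4565, 0.1605, 0.0201]
tool_rot: [2.608, 0.459, -1.365]
ft_force: [-0.4, 0.7, -4.4]
grip_width: 0.529
```

```bash
python3 -m creep '[[[0.3,1.5,0,1,0,0,0],[0.3,1.5,0,1,0,0,0]]]' 35;python3 -m creep '[[[0.3,1.5,0,1,0,0,0],[0.3,1.5,0,1,0,0,0]]]' 35
```

```text
time: 6.25
position: [0.4564, 0.1604, 0.0179]
tool_rot: [2.607, 0.459, -1.365]
ft_force: [-0.2, 0.5, -3.3]
grip_width: 0.526
time: 6.45
position: [0.4565, 0.1604, 0.0164]
tool_rot: [2.607, 0.458, -1.366]
ft_force: [0.1, 0.3, -2.7]
grip_width: 0.523
```

```bash
python3 -m creep '[[[0.4,0.8,0,0.6,0,0,0],[0.6,0.8,0,0.6,0,0,0],[0.8,0.8,0,0.6,0,0,0],[1,0.8,0,0.6,0,0,0],[1,0.8,0,0.6,0,0,0]]]' 20
python3 - <<'E'
from h import *
s=st();p=s['position']
go(p+[0,0,.02],Rt(.35,0));
E
```

```text
time: 6.95
position: [0.4564, 0.1604, 0.0155]
tool_rot: [2.607, 0.459, -1.365]
ft_force: [-0.0, -0.6, 0.2]
grip_width: 0.786
6.95 [0.4564 0.1604 0.0155] [ 2.607  0.459 -1.365] [-0.  -0.6  0.2] [ 0.38 -0.85  0.03] 0.786 [-0.53  0.96  0.25  1.23 -0.15  1.94 -1.47]
rows: mm [-16.4   0.  -11.4] rot [ 0.001  0.965 -0.002]
```

```bash
python3 -m creep '[[[1,0,0,0,0,0,0],[1,-16,0,-11,0,0.965,0],[1,-16,0,-11,0,0.965,0],[1,-16,0,-11,0,0.965,0],[1,-16,0,-11,0,0.965,0]]]'
python3 - <<'E'
from h import *
s=st();go([.48,.11,.22],Rt(.2,0))
E
```

```text
time: 7.45
position: [0.4577, 0.1608, 0.0353]
tool_rot: [2.985, 0.526, -0.539]
ft_force: [-0.4, 0.4, 0.6]
grip_width: 0.995
7.45 [0.4577 0.1608 0.0353] [ 2.985  0.526 -0.539] [-0.4  0.4  0.6] [ 0.15 -0.35 -0.04] 0.995 [-0.62  0.43  0.29  1.74 -0.11  1.36 -1.51]
rows: mm [ -61.2   55.7 -174.2] rot [0.028 0.357 0.147]
```

```bash
python3 -m creep '[[[1,-18,0,-50,0,0.15,0],[1,-35,15,-95,0,0.3,0.05],[1,-61,56,-174,0.028,0.357,0.147],[1,-61,56,-174,0.028,0.357,0.147],[1,-61,56,-174,0.028,0.357,0.147]]]'
python3 -m creep '[[[1,0,0,0,0,0,0],[1,0,0,0,0,0,0]]]'
python3 - <<'E'
from h import *
st();snap('wrist','w4');snap('scene','s4')
E
```

```text
time: 7.95
position: [0.4843, 0.1073, 0.2266]
tool_rot: [-3.125, -0.306, -0.009]
ft_force: [0.6, -0.2, 0.3]
grip_width: 1.0
time: 8.15
position: [0.4792, 0.1104, 0.2178]
tool_rot: [3.123, 0.315, -0.015]
ft_force: [-1.0, 0.6, 0.2]
grip_width: 1.002
8.15 [0.4792 0.1104 0.2178] [ 3.123  0.315 -0.015] [-1.   0.6  0.2] [-0.    0.1   0.03] 1.002 [-0.64 -0.03  0.36  1.81  0.01  1.36 -1.66]
```

View pics/w4.png

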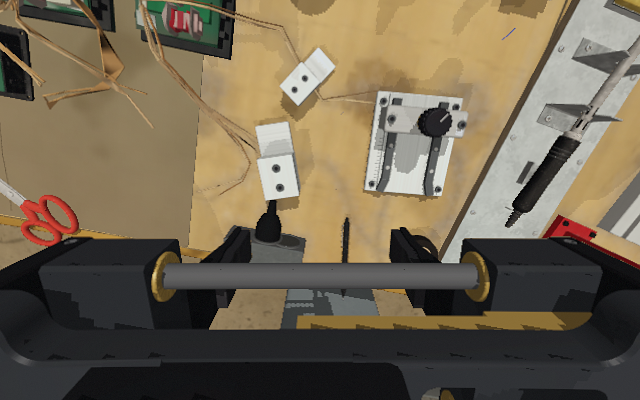

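The slide lies flat at (278,160), tongue away from the robot. The guide is at (415,145) with its mouth at the near end and the knob at (435,122). I'll take one enlarged crop for corners.

Run:
```python
from h import *
a=cv2.imread('pics/w4.png')[82:208,248:476]; cv2.imwrite('pics/c4.png',cv2.resize(a,None,fx=3.5,fy=3.5,interpolation=cv2.INTER_CUBIC))
```

```text
(no output)
```

View pics/c4.png

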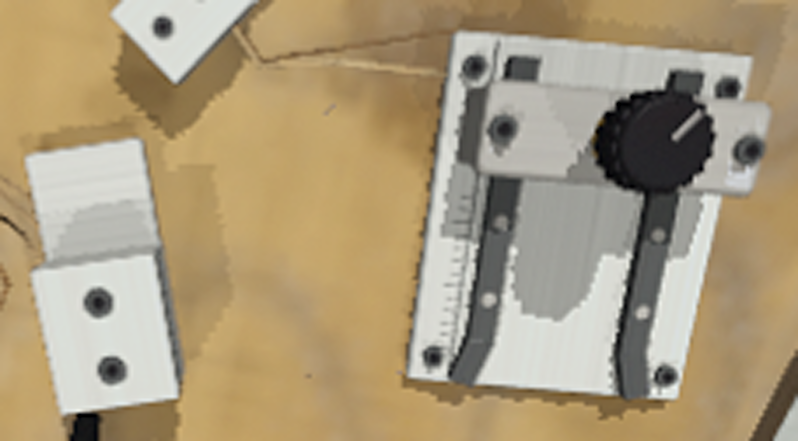

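The crop gives block-top corners (33,270), (158,248), (178,397), (62,413) and the tongue tip (27,157)–(139,140). The plate corners are (457,32), (752,57), (678,397), (408,377), and the knob top is near (654,138).

```bash
cat > m4.py <<'E'
from h import *
c=lambda u,v:((u+.5)/3.5-.5+248,(v+.5)/3.5-.5+82)
def fit(obj,pts,z,name):
    W=np.array([onz('w4',*c(*p),z)[:2] for p in pts]);O=np.array(obj)
    for i in range(len(W)-1): print(name,'edge',np.round(np.hypot(*(W[i+1]-W[i]))*1e3,1),end=' ')
    M=cv2.estimateAffinePartial2D(O.astype(np.float32),W.astype(np.float32),method=cv2.LMEDS)[0] if 0 else None
    oc,wc=O.mean(0),W.mean(0); H=(O-oc).T@(W-wc); a=np.arctan2(H[0,1]-H[1,0],H[0,0]+H[1,1]); r=np.array([[np.cos(a),-np.sin(a)],[np.sin(a),np.cos(a)]])
    t=wc-r@oc; print('\n',name,'origin',np.round(t,4),'yaw',round(a,4),'res mm',np.round((W-(O@r.T+t))*1e3,1).tolist()); return t,r,a
fit([(0,.023),(0,-.023),(-.056,-.023),(-.056,.023)],[(33,270),(158,248),(178,397),(62,413)],.04,'slide')
print('tongue tip mid',onz('w4',*c(27,157),.012),onz('w4',*c(139,140),.012))
t,r,a=fit([(.049,.056),(.049,-.056),(-.085,-.056),(-.085,.056)],[(457,32),(752,57),(678,397),(408,377)],.010,'guide')
k=r@[.016,0]+t; print('knob expected xy',k)
for z in (.077,.087): print('knob meas',z,onz('w4',*c(654,138),z))
# rail inner edges near front of bridge z .018
for l,rr in (((519,205),(645,205)),((497,320),(627,320))):
    print('rails',[np.round((r.T@(onz('w4',*c(*q),.018)[:2]-t))*1e3,1).tolist() for q in (l,rr)])
E
python3 m4.py
```

```text
slide edge 46.5 slide edge 56.7 slide edge 44.8 
 slide origin [0.4916 0.1713] yaw 0.3364 res mm [[-0.8, -0.5], [1.0, -0.3], [-0.2, 1.0], [-0.0, -0.2]]
tongue tip mid [0.51982218 0.20571948 0.012     ] [0.53451285 0.16508069 0.012     ]
guide edge 110.1 guide edge 131.9 guide edge 111.4 
 guide origin [ 0.5544 -0.0035] yaw 0.1179 res mm [[-0.8, -1.2], [-1.0, 0.7], [1.2, 0.6], [0.6, -0.0]]
knob expected xy [ 0.57032759 -0.00161532]
knob meas 0.077 [ 5.70882599e-01 -1.88751493e-04  7.70000000e-02]
knob meas 0.087 [0.57042289 0.00372524 0.087     ]
rails [[-11.6, 24.1], [-7.8, -23.5]]
rails [[-56.4, 25.5], [-52.2, -25.3]]
```

Everything checks within about 1 mm (rails come out at ±24–25, the knob where expected). Next is regripping with the tool straight down.

Run:
```python
from h import *
go([.457,.1600,.08],Rt(.338,0))
```

```text
rows: mm [-10.2 -53.4 137.3] rot [ 0.001  0.011 -0.136]
```

```bash
python3 -m creep '[[[1,-10,-53,100,0,0.011,-0.136],[1,-10,-53,137,0,0.011,-0.136],[1,-10,-53,137,0,0.011,-0.136],[1,-10,-53,137,0,0.011,-0.136],[1,-10,-53,137,0,0.011,-0.136]]]'
python3 - <<'E'
from h import *
st();go([.457,.1600,.017],Rt(.338,0))
E
```

```text
time: 8.75
position: [0.4585, 0.159, 0.0817]
tool_rot: [3.095, 0.527, 0.002]
ft_force: [1.6, -0.5, 0.4]
grip_width: 0.998
8.75 [0.4585 0.159  0.0817] [3.095e+00 5.270e-01 2.000e-03] [ 1.6 -0.5  0.4] [0.02 0.06 0.02] 0.998 [-0.69  0.07  0.31  2.01 -0.02  1.07 -1.6 ]
rows: mm [-1.2 -1.6 64.7] rot [ 0.002 -0.001 -0.001]
```

```bash
python3 -m creep '[[[1,-1,-1.5,35,0,0,0],[1,-1,-1.5,55,0,0,0],[1,-1,-1.5,65,0,0,0],[1,-1,-1.5,65,0,0,0],[1,-1,-1.5,65,0,0,0]]]'
python3 -m creep '[[[0.3,-1,-0.5,0,0,0,0],[0.3,0,0,0,0,0,0],[0.3,0,0,0,0,0,0],[0.3,0,0,0,0,0,0],[0.3,0,0,0,0,0,0]]]' 30
python3 -m creep '[[[0.3,0,0,0,0,0,0],[0.3,0,0,0,0,0,0],[0.3,0,0,0,0,0,0]]]' 30
python3 - <<'E'
from h import *
st()
E
```

```text
time: 9.25
position: [0.4597, 0.1608, 0.019]
tool_rot: [-3.097, -0.525, -0.011]
ft_force: [-0.7, 0.0, -0.3]
grip_width: 1.001
time: 9.75
position: [0.4579, 0.1606, 0.0173]
tool_rot: [3.097, 0.526, 0.006]
ft_force: [-0.7, -0.8, -0.4]
grip_width: 0.633
time: 10.05
position: [0.4578, 0.1607, 0.0172]
tool_rot: [3.097, 0.526, 0.006]
ft_force: [-0.6, 1.0, 1.4]
grip_width: 0.514
10.05 [0.4578 0.1607 0.0172] [3.097 0.526 0.006] [-0.6  1.   1.4] [0.06 0.25 0.05] 0.514 [-0.68  0.15  0.31  2.07 -0.06  0.93 -1.58]
```

Regripped (0.514 ≈ 45 mm). Starting outside the mouth would put r at 0.386 m, which is out of reach, so I'll lower the slide inside the mouth with its origin 65 mm before the bridge.

```bash
python3 -m creep '[[[0.3,0,0,-30,0,0,0],[0.3,0,0,-75,0,0,0],[0.3,0,0,-75,0,0,0],[0.3,0,0,-75,0,0,0]]]' 40
python3 - <<'E'
from h import *
st();go([.4547,-.0153,.077],Rt(.118,0))
E
```

```text
time: 10.45
position: [0.4575, 0.1605, 0.0922]
tool_rot: [3.097, 0.526, 0.007]
ft_force: [-1.4, -0.4, -5.0]
grip_width: 0.51
10.45 [0.4575 0.1605 0.0922] [3.097 0.526 0.007] [-1.4 -0.4 -5. ] [-0.03  0.25  0.03] 0.51 [-0.69  0.05  0.31  2.   -0.02  1.09 -1.61]
rows: mm [-60.7 165.1  15.1] rot [ 0.    -0.004  0.218]
```

```bash
python3 -m creep '[[[0.3,-61,165,0,0,-0.004,0.218],[0.3,-61,165,0,0,-0.004,0.218],[0.3,-61,165,15,0,-0.004,0.218],[0.3,-61,165,15,0,-0.004,0.218],[0.3,-61,165,15,0,-0.004,0.218]]]' 40
python3 -m creep '[[[0.3,0,0,0,0,0,0],[0.3,0,0,0,0,0,0],[0.3,0,0,0,0,0,0]]]' 40
python3 - <<'E'
from h import *
st();go([.4547,-.0153,.047],Rt(.118,0)); snap('wrist','w5')
a=cv2.imread('pics/w5.png')[80:270,210:430]; cv2.imwrite('pics/c5.png',cv2.resize(a,None,fx=3,fy=3,interpolation=cv2.INTER_CUBIC))
E
```

```text
time: 10.95
position: [0.4511, -0.0206, 0.0741]
tool_rot: [3.134, 0.173, -0.01]
ft_force: [0.4, 1.4, -4.1]
grip_width: 0.508
time: 11.25
position: [0.4542, -0.014, 0.0767]
tool_rot: [3.135, 0.19, -0.001]
ft_force: [-0.0, -0.5, -3.9]
grip_width: 0.511
11.25 [ 0.4542 -0.014   0.0767] [ 3.135e+00  1.900e-01 -1.000e-03] [-0.  -0.5 -3.9] [ 0.03  0.16 -0.01] 0.511 [-0.51 -0.    0.49  2.08  0.    1.06 -1.48]
rows: mm [ 0.4  1.3 29.7] rot [0.001 0.001 0.003]
```

View pics/c5.png

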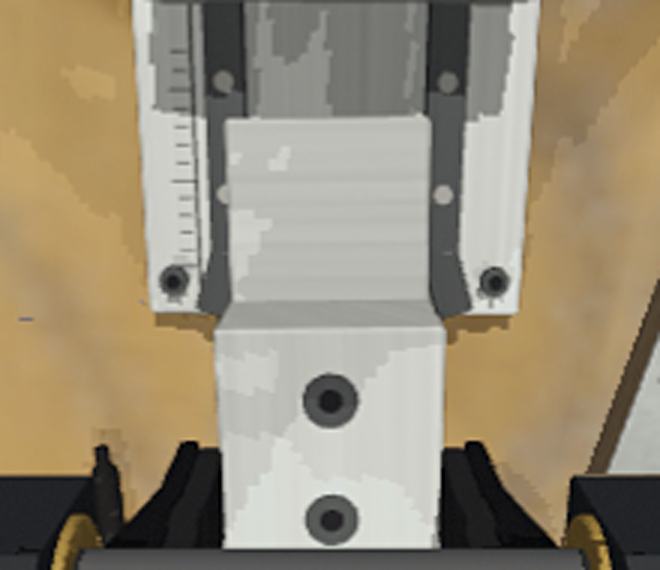

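The tongue sits above the rail gap, slightly left of centre (tongue mid column 328 against plate mid 336.5). I'll quantify that with rays.

```bash
cat > m5.py <<'E'
from h import *
c=lambda u,v:((u+.5)/3-.5+210,(v+.5)/3-.5+80)
s=ctrl.get_state();R0=R.from_rotvec(s['tool_rot']).as_matrix();p=s['position']
def mid(n,l,r,z):
    a=[(R0.T@(onz('w5',*c(*q),z)-p))*1e3 for q in (l,r)]; print(n,np.round(a[0],1),np.round(a[1],1),'mid y',round((a[0][1]+a[1][1])/2,2),'w',round(a[1][1]-a[0][1],1))
mid('tip',(226,120),(430,120),.0715); mid('tongue root',(231,300),(431,300),.0715)
mid('block front',(215,328),(445,328),.0995); mid('block rear',(223,545),(440,545),.0995)
mid('rails far',(245,90),(428,90),.018); mid('rails 2',(242,110),(430,110),.018)
mid('plate near',(155,312),(518,312),.010); mid('plate far',(134,20),(540,20),.010)
E
python3 m5.py
```

```text
tip [ 73.1 -22.3   5.3] [73.1 21.3  5.3] mid y -0.5 w 43.5
tongue root [ 33.8 -22.6   5.3] [33.8 22.8  5.3] mid y 0.13 w 45.4
block front [ 34.6 -22.5 -22.7] [ 34.6  22.3 -22.7] mid y -0.07 w 44.8
block rear [-12.6 -22.6 -22.7] [-12.6  23.1 -22.6] mid y 0.21 w 45.7
rails far [ 80.  -23.2  58.8] [80.  26.5 58.8] mid y 1.67 w 49.7
rails 2 [ 74.8 -24.2  58.8] [74.8 27.2 58.8] mid y 1.54 w 51.4
plate near [ 16.1 -53.   66.8] [16.1 56.7 66.9] mid y 1.83 w 109.7
plate far [ 98.3 -53.8  66.8] [98.3 57.5 66.8] mid y 1.84 w 111.3
```

```bash
python3 -m creep '[[[0.3,0,1.8,0,0,0,0.007],[0.3,0,1.8,15,0,0,0.007],[0.3,0,1.8,30,0,0,0.007],[0.3,0,1.8,44,0,0,0.007],[0.3,0,1.8,44,0,0,0.007]]]' 40
python3 -m creep '[[[0.3,0,0,1,0,0,0],[0.3,0,0,2,0,0,0],[0.3,0,0,3,0,0,0],[0.3,0,0,4,0,0,0],[0.3,0,0,4,0,0,0]]]' 40
```

```text
time: 11.8
position: [0.453, -0.017, 0.0316]
tool_rot: [3.135, 0.175, -0.006]
ft_force: [0.2, -0.1, -3.4]
grip_width: 0.51
time: 12.3
position: [0.4551, -0.0169, 0.0294]
tool_rot: [3.136, 0.175, 0.001]
ft_force: [0.1, 0.4, -4.6]
grip_width: 0.512
```

```bash
python3 -m creep '[[[0.3,0,0,1,0,0,0],[0.3,0,0,1.5,0,0,0],[0.3,0,0,1.5,0,0,0]]]' 40
python3 -m creep '[[[0.3,0,0,0.8,0,0,0],[0.3,0,0,0.8,0,0,0]]]' 40
python3 - <<'E'
from h import *
st()
E
```

```text
time: 12.6
position: [0.4546, -0.017, 0.0276]
tool_rot: [3.136, 0.175, -0.0]
ft_force: [-1.3, 2.1, -3.3]
grip_width: 0.508
time: 12.8
position: [0.4546, -0.0169, 0.0272]
tool_rot: [3.136, 0.175, -0.001]
ft_force: [-2.9, 2.0, 3.1]
grip_width: 0.508
12.8 [ 0.4546 -0.0169  0.0272] [ 3.136e+00  1.750e-01 -1.000e-03] [-2.9  2.   3.1] [0.43 0.86 0.04] 0.508 [-0.5   0.08  0.5   2.13 -0.04  0.95 -1.44]
```

On the floor at the predicted height. I'll slide it in.

```bash
python3 -m creep '[[[0.3,8,0,-0.4,0,0,0],[0.3,20,0,-0.4,0,0,0],[0.3,32,-0.2,-0.4,0,0,0],[0.3,44,-0.3,-0.4,0,0,0.003],[0.3,44,-0.3,-0.4,0,0,0.003]]]' 40
python3 -m creep '[[[0.3,4,0,0,0,0,0],[0.3,8,0,0,0,0,0],[0.3,12,0,0,0,0,0],[0.3,15,0,0,0,0,0],[0.3,15,0,0,0,0,0]]]' 40
```

```text
time: 13.3
position: [0.4999, -0.0114, 0.0274]
tool_rot: [3.136, 0.17, 0.002]
ft_force: [1.7, 2.9, -2.6]
grip_width: 0.51
time: 13.8
position: [0.5113, -0.01, 0.0272]
tool_rot: [-3.137, -0.17, 0.006]
ft_force: [-5.8, 2.3, 4.3]
grip_width: 0.513
```

```bash
python3 -m creep '[[[0.3,2,0,0,0,0,0],[0.3,5,0,0,0,0,0],[0.3,5,0,0,0,0,0]]]' 40
python3 -m creep '[[[0.3,2,0,0,0,0,0],[0.3,3,0,0,0,0,0],[0.3,3,0,0,0,0,0]]]' 40
```

```text
time: 14.1
position: [0.5161, -0.0094, 0.0272]
tool_rot: [-3.137, -0.17, 0.006]
ft_force: [-6.2, 2.8, 5.1]
grip_width: 0.51
time: 14.4
position: [0.5186, -0.0091, 0.0272]
tool_rot: [-3.136, -0.17, 0.008]
ft_force: [-8.9, 2.7, 6.2]
grip_width: 0.511
```

```bash
python3 -m creep '[[[0.3,2,0,0,0,0,0],[0.3,2,0,0,0,0,0]]]' 40
python3 -m creep '[[[0.3,1.5,0,0,0,0,0],[0.3,1.5,0,0,0,0,0]]]' 40
python3 - <<'E'
from h import *
st()
E
```

```text
time: 14.6
position: [0.5197, -0.009, 0.0271]
tool_rot: [-3.136, -0.17, 0.011]
ft_force: [-10.3, 3.5, 8.7]
grip_width: 0.509
time: 14.8
position: [0.5197, -0.009, 0.0271]
tool_rot: [-3.136, -0.169, 0.016]
ft_force: [-13.7, 3.3, 12.7]
grip_width: 0.508
14.8 [ 0.5197 -0.009   0.0271] [-3.136 -0.169  0.016] [-13.7   3.3  12.7] [ 0.36  3.37 -0.15] 0.508 [-0.48  0.23  0.49  1.97 -0.13  0.98 -1.38]
```

It stopped at 0.5197, within 1 mm of the predicted home, with force rising to 14 N, so the shoulder is on the bridge. I'll release and lift.

```bash
python3 -m creep '[[[0.7,-1,0,0,0,0,0],[0.7,-1,0,0,0,0,0],[0.7,-1,0,0,0,0,0],[0.7,-1,0,-10,0,0,0],[0.7,-1,0,-60,0,0,0]]]' 20
python3 - <<'E'
from h import *
st();go([.50,-.011,.21],Rt(.118,0))
E
```

```text
time: 15.3
position: [0.5197, -0.0096, 0.0838]
tool_rot: [3.134, 0.17, -0.015]
ft_force: [0.2, 1.2, -0.4]
grip_width: 0.696
15.3 [ 0.5197 -0.0096  0.0838] [ 3.134  0.17  -0.015] [ 0.2  1.2 -0.4] [ 0.07  0.04 -0.  ] 0.696 [-0.5   0.15  0.5   1.92 -0.08  1.09 -1.42]
rows: mm [ -21.    -0.4 -126. ] rot [ 0.002  0.01  -0.01 ]
```

```bash
python3 - <<'E'
from h import *
snap('wrist','w6')
E
python3 -m creep '[[[1,-41,0,-60,0,0.01,-0.01],[1,-41,0,-60,0,0.01,-0.01],[1,-41,0,-60,0,0.01,-0.01],[1,-41,0,-60,0,0.01,-0.01]]]'
python3 -m creep '[[[1,0,0,0,0,0,0],[1,0,0,0,0,0,0]]]'
python3 - <<'E'
from h import *
st(); snap('wrist','w7');snap('scene','s7')
a=cv2.imread('pics/w6.png')[:260,180:460];b=cv2.imread('pics/w7.png')[:260,180:460]
cv2.imwrite('pics/c67.png',cv2.resize(np.hstack([a,b]),None,fx=1.42,fy=1.42))
E
```

```text
time: 15.75
position: [0.4838, -0.0135, 0.1481]
tool_rot: [-3.135, -0.186, -0.02]
ft_force: [-0.7, 0.6, -0.5]
grip_width: 0.956
time: 15.95
position: [0.4828, -0.0136, 0.1463]
tool_rot: [3.135, 0.186, 0.013]
ft_force: [-0.0, -0.8, 0.7]
grip_width: 0.996
15.95 [ 0.4828 -0.0136  0.1463] [3.135 0.186 0.013] [-0.  -0.8  0.7] [ 0.04  0.1  -0.  ] 0.996 [-0.53 -0.02  0.5   1.95  0.01  1.2  -1.49]
```

View pics/c67.png

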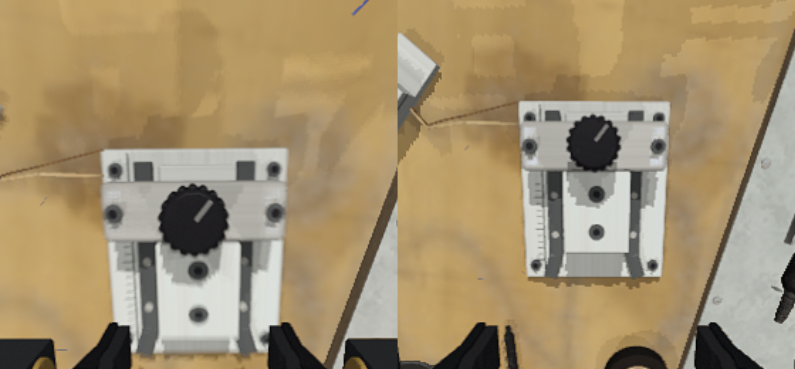

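Both views show the slide seated between the rails with the block against the bridge, and the knob at w6 (317,155) and w7 (318,101). I'll triangulate the knob and check the home position.

```bash
cat > m7.py <<'E'
from h import *
C={}
for f,(u,v),rr in (('w6',(317,155),36),('w7',(318,101),27)):
    g=cv2.imread(f'pics/{f}.png',0); m=(g<62).astype(np.uint8); k=np.zeros_like(m); cv2.circle(k,(u,v),rr,1,-1); m=cv2.morphologyEx(m&k,cv2.MORPH_OPEN,np.ones((5,5)))
    c=max(cv2.findContours(m,0,2)[0],key=cv2.contourArea); h=cv2.convexHull(c)
    print(f,'circle',cv2.minEnclosingCircle(c),'ell',cv2.fitEllipse(h)); C[f]=cv2.minEnclosingCircle(c)
p,e=tri('w6',C['w6'][0],'w7',C['w7'][0]);print('tri',p,e)
for f in C:
    d=np.load(f'pics/{f}.npz');T=d['pose'];q=T[:3,:3].T@(p-T[:3,3]);print(f,'diam mm',C[f][1]*2/d['K'][0,0]*q[2]*1e3)
    for z in (.07,.075,.08,.085): print(z,np.round(onz(f,*C[f][0],z),4))
# home: block rear edge z=.05, plate mouth edge z=.01, in w7 (c67 scale 1.42)
c=lambda u,v:((u-397.6)/1.42+180,v/1.42)
pts={'rearL':(566,253,.05),'rearR':(629,253,.05),'BL':(527,277,.01),'BR':(662,277,.01),'TL':(518,101,.01),'TR':(669,101,.01)}
for k,(u,v,z) in pts.items(): print(k,np.round(onz('w7',*c(u,v),z),4))
E
python3 m7.py
```

```text
w6 circle ((315.5, 154.5), 25.1098575592041) ell ((315.7724914550781, 154.6326141357422), (48.2869987487793, 48.8545036315918), 39.532344818115234)
w7 circle ((317.52630615234375, 101.21052551269531), 19.704639434814453) ell ((317.7004089355469, 100.92408752441406), (35.54572296142578, 39.90967559814453), 178.19354248046875)
tri [ 0.5697446  -0.00148948  0.07573556] 0.00018629222431512185
w6 diam mm 33.763083585814734
0.07 [ 0.5689 -0.0014  0.07  ]
0.075 [ 0.5696 -0.0014  0.075 ]
0.08 [ 0.5704 -0.0014  0.08  ]
0.085 [ 0.5711 -0.0014  0.085 ]
w7 diam mm 33.58299702425636
0.07 [ 0.57   -0.0015  0.07  ]
0.075 [ 0.5698 -0.0016  0.075 ]
0.08 [ 0.5695 -0.0016  0.08  ]
0.085 [ 0.5693 -0.0017  0.085 ]
rearL [0.4957 0.0092 0.05  ]
rearR [ 0.501  -0.0352  0.05  ]
BL [0.463  0.0413 0.01  ]
BR [ 0.4761 -0.0695  0.01  ]
TL [0.5958 0.0571 0.01  ]
TR [ 0.6089 -0.0528  0.01  ]
```

```bash
cat > m8.py <<'E'
from h import *
B={}
for f,u,v,rr in (('w6',315.7,154.6,19),('w7',317.6,101,14)):
    g=cv2.imread(f'pics/{f}.png',0).astype(float); Y,X=np.mgrid[:400,:640]; k=np.hypot(X-u,Y-v)<rr
    w=np.where(k,np.clip(g-70,0,None),0); B[f]=((w*X).sum()/w.sum(),(w*Y).sum()/w.sum()); print(f,B[f],g[k].min(),g[k].max())
print('bar',tri('w6',B['w6'],'w7',B['w7']))
g=cv2.imread('pics/s4.png'); a=g[235:300,375:445]; cv2.imwrite('pics/c8.png',cv2.resize(a,None,fx=9,fy=9,interpolation=cv2.INTER_CUBIC))
for z in (.046,.076,.086,.096): print(z,(proj('s4',[.5701,-.0016,z])-[375,235])*9)
E
python3 m8.py
```

```text
w6 (np.float64(322.91077801570304), np.float64(148.00963597430408)) 26.0 130.0
w7 (np.float64(322.32566498921636), np.float64(94.18979151689432)) 27.0 131.0
bar (array([ 0.57535238, -0.0053245 ,  0.0825354 ]), np.float64(0.0007402471182029342))
0.046 [334.92736084 277.0390344 ]
0.076 [349.06708337 217.60651104]
0.086 [353.88099189 197.35218204]
0.096 [358.74651761 176.87015108]
```

View pics/c8.png

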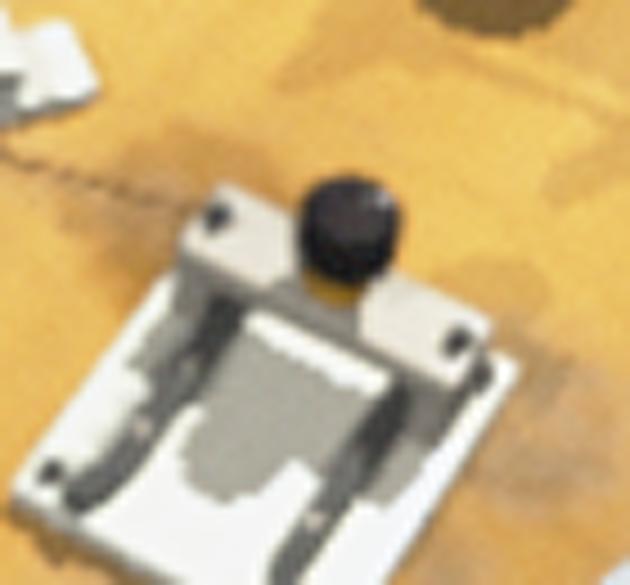

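In the scene crop the knob spans rows 175–285 (top disc centre about 210). That gives a knob top near 0.081 and a grip point near 0.069; the bar triangulates to 0.0825, in agreement, and the brass bush below is narrower than the knob. J7 falls as I tighten, so I'll wind it to about +2.5 first, above the knob.

```bash
python3 - <<'E'
from h import *
st();go([.570,-.0016,.125],Rt(.118,0))
E
python3 -m creep '[[[1,40,0,0,0,0,-0.15],[1,88,1.5,21,0,0,-0.3],[1,88,1.5,21,0,0,-0.45],[1,88,1.5,21,0,0,-0.6],[1,88,1.5,21,0,0,-0.75]]]'
for i in 1 2; do :; done
python3 -m creep '[[[1,0,0,0,0,0,-0.15],[1,0,0,0,0,0,-0.3],[1,0,0,0,0,0,-0.45],[1,0,0,0,0,0,-0.6],[1,0,0,0,0,0,-0.75]]]'
python3 -m creep '[[[1,0,0,0,0,0,-0.15],[1,0,0,0,0,0,-0.3],[1,0,0,0,0,0,-0.45],[1,0,0,0,0,0,-0.6],[1,0,0,0,0,0,-0.75]]]'
python3 -m creep '[[[1,0,0,0,0,0,-0.15],[1,0,0,0,0,0,-0.3],[1,0,0,0,0,0,-0.45],[1,0,0,0,0,0,-0.6],[1,0,0,0,0,0,-0.75]]]'
python3 - <<'E'
from h import *
st()
E
```

```text
16.05 [ 0.4827 -0.0136  0.1464] [3.135 0.186 0.013] [-0.8 -0.1 -0.1] [0.03 0.12 0.02] 0.998 [-0.53 -0.02  0.5   1.95  0.01  1.2  -1.49]
rows: mm [87.9 -1.7 22.1] rot [ 0.001 -0.008  0.   ]
time: 16.55
position: [0.5706, -0.0049, 0.1252]
tool_rot: [2.842, 1.329, 0.009]
ft_force: [0.6, 0.2, -0.0]
grip_width: 1.004
time: 17.05
position: [0.5706, -0.0047, 0.1263]
tool_rot: [2.157, 2.276, 0.009]
ft_force: [0.3, -0.1, -0.3]
grip_width: 1.001
time: 17.55
position: [0.5706, -0.0047, 0.1263]
tool_rot: [1.173, 2.906, 0.005]
ft_force: [-0.9, 1.0, 0.4]
grip_width: 1.003
time: 18.05
position: [0.5706, -0.0047, 0.1262]
tool_rot: [0.027, 3.133, 0.0]
ft_force: [0.1, -1.1, -0.4]
grip_width: 1.003
18.05 [ 0.5706 -0.0047  0.1262] [0.027 3.133 0.   ] [ 0.1 -1.1 -0.4] [ 0.1  -0.05  0.  ] 1.003 [-0.26  0.2   0.25  1.77 -0.05  1.18  1.56]
```

```bash
python3 -m creep '[[[1,0,0,0,0,0,-0.15],[1,0,0,0,0,0,-0.3],[1,0,0,0,0,0,-0.45],[1,0,0,0,0,0,-0.6],[1,0,0,0,0,0,-0.75]]]'
python3 -m creep '[[[1,0,0,0,0,0,-0.15],[1,0,0,0,0,0,-0.2],[1,0,0,0,0,0,-0.2],[1,0,0,0,0,0,-0.2]]]'
python3 - <<'E'
from h import *
s=st();x=R.from_rotvec(s['tool_rot']).as_matrix()[:,0]; y=np.arctan2(x[1],x[0]);print('yaw',y);go([.570,-.0016,.125],Rt(y,0));go([.570,-.0016,.058],Rt(y,0))
E
```

```text
time: 18.55
position: [0.5706, -0.0047, 0.1262]
tool_rot: [-1.123, 2.925, -0.005]
ft_force: [-0.2, -0.1, -0.6]
grip_width: 1.0
time: 18.95
position: [0.5706, -0.0047, 0.1265]
tool_rot: [-1.398, 2.804, -0.006]
ft_force: [-0.3, -0.2, 0.4]
grip_width: 1.001
18.95 [ 0.5706 -0.0047  0.1265] [-1.398  2.804 -0.006] [-0.3 -0.2  0.4] [ 0.17 -0.03 -0.03] 1.001 [-0.18  0.19  0.16  1.77 -0.03  1.18  2.49]
yaw -2.216373045085751
rows: mm [-2.1  2.4  1.5] rot [-0.007  0.006 -0.   ]
rows: mm [-1.7  2.8 68.5] rot [-0.007  0.006 -0.   ]
```

```bash
python3 -m creep '[[[1,-2,2.7,30,-0.007,0.006,0],[1,-2,2.7,55,-0.007,0.006,0],[1,-2,2.7,68,-0.007,0.006,0],[1,-2,2.7,68,-0.007,0.006,0],[1,-2,2.7,68,-0.007,0.006,0]]]'
python3 -m creep '[[[1,0,0,0,0,0,0]]]'
python3 - <<'E'
from h import *
s=st();x=R.from_rotvec(s['tool_rot']).as_matrix()[:,0]; y=np.arctan2(x[1],x[0]);print('yaw',y);go([.570,-.0016,.058],Rt(y,0))
E
```

```text
time: 19.45
position: [0.571, -0.0015, 0.0597]
tool_rot: [-1.403, 2.81, -0.001]
ft_force: [0.7, -0.9, 0.9]
grip_width: 1.003
time: 19.55
position: [0.5717, -0.0015, 0.0606]
tool_rot: [-1.402, 2.808, -0.002]
ft_force: [0.2, -0.2, -0.7]
grip_width: 1.001
19.55 [ 0.5717 -0.0015  0.0606] [-1.402e+00  2.808e+00 -2.000e-03] [ 0.2 -0.2 -0.7] [ 0.19  0.07 -0.01] 1.001 [-0.18  0.26  0.15  1.82 -0.05  1.05  2.49]
yaw -2.2151989993577743
rows: mm [1.1 1.2 2.6] rot [-0.003  0.002 -0.   ]
```

```bash
python3 -m creep '[[[1,1.1,1.2,2,0,0,0],[1,1.1,1.2,2,0,0,0],[1,1.1,1.2,2,0,0,0]]]'
python3 -m creep '[[[0.1,0,0,0,0,0,0],[0.1,0,0,0,0,0,0],[0.1,0,0,0,0,0,0],[0.1,0,0,0,0,0,0],[0.1,0,0,0,0,0,0]]]' 25
python3 -m creep '[[[0.1,0,0,0,0,0,0],[0.1,0,0,0,0,0,0],[0.1,0,0,0,0,0,0],[0.1,0,0,0,0,0,0],[0.1,0,0,0,0,0,0]]]' 25
python3 - <<'E'
from h import *
s=st()
E
```

```text
time: 19.85
position: [0.569, -0.0016, 0.0575]
tool_rot: [-1.403, 2.809, -0.001]
ft_force: [0.0, -1.1, 0.1]
grip_width: 0.997
time: 20.35
position: [0.5689, -0.0015, 0.0571]
tool_rot: [-1.404, 2.81, -0.001]
ft_force: [0.1, 0.7, -0.1]
grip_width: 0.627
time: 20.85
position: [0.5695, -0.0021, 0.0573]
tool_rot: [-1.403, 2.809, -0.002]
ft_force: [2.2, -1.8, -0.6]
grip_width: 0.321
20.85 [ 0.5695 -0.0021  0.0573] [-1.403e+00  2.809e+00 -2.000e-03] [ 2.2 -1.8 -0.6] [-0.12 -0.48  0.01] 0.321 [-0.18  0.26  0.15  1.83 -0.05  1.05  2.49]
```

Gripped (28 mm across the flutes). I'll tighten while following down 1.6 mm/rad and watching the torque.

```bash
python3 -m creep '[[[0.1,0,-0.5,0.2,0,0,0.15],[0.1,0,-0.5,0.5,0,0,0.3],[0.1,0,-0.5,0.7,0,0,0.45],[0.1,0,-0.5,1,0,0,0.6],[0.1,0,-0.5,1,0,0,0.6]]]' 25
cat > t.py <<'E'
from h import *
s=ctrl.get_state();x=R.from_rotvec(s['tool_rot']).as_matrix()[:,0]
print('F',np.round(s['ft_force'],1),'M',np.round(s['torque'],3),'yaw',round(np.arctan2(x[1],x[0]),3),'q7',round(s['joint_positions'][6],3),'tau7',round(s['joint_torque'][6],3),'w',round(s['grip_width'],3))
E
python3 t.py
```

```text
time: 21.35
position: [0.5693, -0.0014, 0.0563]
tool_rot: [-0.51, 3.099, 0.0]
ft_force: [0.2, -0.8, 1.2]
grip_width: 0.325
F [ 0.2 -0.8  1.2] M [ 0.25  -0.04  -0.001] yaw -2.815 q7 1.91 tau7 -0.975 w 0.325
```

```bash
python3 -m creep '[[[0.1,0,0,0.2,0,0,0.15],[0.1,0,0,0.5,0,0,0.3],[0.1,0,0,0.7,0,0,0.45],[0.1,0,0,1,0,0,0.6],[0.1,0,0,1.2,0,0,0.75]]]' 25; python3 t.py
python3 -m creep '[[[0.1,0,0,0.2,0,0,0.15],[0.1,0,0,0.5,0,0,0.3],[0.1,0,0,0.7,0,0,0.45],[0.1,0,0,1,0,0,0.6],[0.1,0,0,1.2,0,0,0.75]]]' 25; python3 t.py
```

```text
time: 21.85
position: [0.5694, -0.0005, 0.0551]
tool_rot: [0.662, 3.07, 0.003]
ft_force: [0.5, 2.1, 0.4]
grip_width: 0.328
F [0.5 2.1 0.4] M [ 0.593 -0.294  0.002] yaw 2.717 q7 1.185 tau7 1.463 w 0.328
time: 22.35
position: [0.5701, -0.0, 0.0539]
tool_rot: [1.74, 2.615, 0.005]
ft_force: [2.3, 4.0, -1.8]
grip_width: 0.327
F [ 2.3  4.  -1.8] M [ 0.616 -0.671  0.058] yaw 1.967 q7 0.464 tau7 1.452 w 0.327
```

```bash
python3 -m creep '[[[0.1,0.6,0.8,0.2,0,0,0.12],[0.1,0.6,0.8,0.3,0,0,0.2]]]' 30; python3 t.py
python3 -m creep '[[[0.1,0,0,0.2,0,0,0.1],[0.1,0,0,0.3,0,0,0.2]]]' 30; python3 t.py
python3 -m creep '[[[0.1,0,0,0.2,0,0,0.1],[0.1,0,0,0.3,0,0,0.2]]]' 30; python3 t.py
```

```text
time: 22.55
position: [0.5705, 0.0001, 0.0536]
tool_rot: [1.99, 2.43, 0.003]
ft_force: [2.4, 2.0, -1.9]
grip_width: 0.323
F [ 2.4  2.  -1.9] M [ 0.328 -0.536  0.028] yaw 1.769 q7 0.273 tau7 0.51 w 0.323
time: 22.75
position: [0.5707, 0.0001, 0.0533]
tool_rot: [2.222, 2.219, 0.004]
ft_force: [2.5, 0.7, -1.8]
grip_width: 0.322
F [ 2.5  0.7 -1.8] M [ 0.283 -0.711 -0.022] yaw 1.569 q7 0.082 tau7 0.955 w 0.322
time: 22.95
position: [0.5709, 0.0, 0.053]
tool_rot: [2.433, 1.986, 0.005]
ft_force: [3.1, 0.7, -1.6]
grip_width: 0.324
F [ 3.1  0.7 -1.6] M [ 0.187 -0.88   0.043] yaw 1.369 q7 -0.109 tau7 0.946 w 0.324
```

```bash
for i in 1; do python3 -m creep '[[[0.1,0,0.5,0.2,0,0,0.1],[0.1,0,0.5,0.3,0,0,0.2]]]' 30; python3 t.py; done
python3 -m creep '[[[0.1,0,0,0.2,0,0,0.1],[0.1,0,0,0.3,0,0,0.2]]]' 30; python3 t.py
python3 -m creep '[[[0.1,0,0,0.2,0,0,0.1],[0.1,0,0,0.3,0,0,0.2]]]' 30; python3 t.py
```

```text
time: 23.15
position: [0.5712, -0.0001, 0.0527]
tool_rot: [2.619, 1.734, 0.004]
ft_force: [3.0, 0.6, -1.9]
grip_width: 0.323
F [ 3.   0.6 -1.9] M [ 0.175 -0.645  0.134] yaw 1.169 q7 -0.298 tau7 0.886 w 0.323
time: 23.35
position: [0.5714, -0.0002, 0.0525]
tool_rot: [2.779, 1.464, 0.005]
ft_force: [3.1, 0.1, -1.6]
grip_width: 0.324
F [ 3.1  0.1 -1.6] M [ 0.079 -0.694  0.14 ] yaw 0.97 q7 -0.488 tau7 0.786 w 0.324
time: 23.55
position: [0.5715, -0.0004, 0.0523]
tool_rot: [2.911, 1.179, 0.005]
ft_force: [3.2, -0.6, -1.4]
grip_width: 0.322
F [ 3.2 -0.6 -1.4] M [ 0.039 -0.701  0.239] yaw 0.77 q7 -0.676 tau7 0.689 w 0.322
```

The torque has climbed steadily from about 2.85 rad (0.13, 0.14, 0.24 N m), so the foot is on the tongue. A bit more with a firmer grip, held.

```bash
python3 -m creep '[[[0.1,0,0,0.1,0,0,0.1],[0.1,0,0,0.2,0,0,0.2],[0.1,0,0,0.2,0,0,0.2]]]' 50; python3 t.py
python3 -m creep '[[[0.1,0,0,0,0,0,0.1],[0.1,0,0,0,0,0,0.1],[0.1,0,0,0,0,0,0.1]]]' 50; python3 t.py
```

```text
time: 23.85
position: [0.5716, -0.0006, 0.0521]
tool_rot: [3.012, 0.887, 0.005]
ft_force: [4.3, -0.1, -1.7]
grip_width: 0.313
F [ 4.3 -0.1 -1.7] M [-0.044 -0.88   0.216] yaw 0.573 q7 -0.862 tau7 -0.933 w 0.313
time: 24.15
position: [0.5715, -0.0008, 0.052]
tool_rot: [3.052, 0.738, 0.005]
ft_force: [5.4, 0.5, -2.9]
grip_width: 0.315
F [ 5.4  0.5 -2.9] M [-0.031 -1.183  0.374] yaw 0.475 q7 -0.954 tau7 -0.359 w 0.315
```

Torque held at 0.37 N m at 3.59 rad turned, which puts first contact near 2.92 rad. I'll back off 2.17 rad, about 1.5 rad (≈2.4 mm) clear of contact.

```bash
python3 -m creep '[[[0.1,0,0,-0.2,0,0,-0.15],[0.1,0,0,-0.5,0,0,-0.3],[0.1,0,0,-0.7,0,0,-0.45],[0.1,0,0,-1,0,0,-0.6],[0.1,0,0,-1.2,0,0,-0.72]]]' 40; python3 t.py
python3 -m creep '[[[0.1,0,0,-0.2,0,0,-0.15],[0.1,0,0,-0.5,0,0,-0.3],[0.1,0,0,-0.7,0,0,-0.45],[0.1,0,0,-1,0,0,-0.6],[0.1,0,0,-1.2,0,0,-0.72]]]' 40; python3 t.py
python3 -m creep '[[[0.1,0,0,-0.2,0,0,-0.15],[0.1,0,0,-0.5,0,0,-0.3],[0.1,0,0,-0.7,0,0,-0.45],[0.1,0,0,-1,0,0,-0.6],[0.1,0,0,-1.2,0,0,-0.73]]]' 40; python3 t.py
```

```text
time: 24.65
position: [0.571, -0.0002, 0.0528]
tool_rot: [2.593, 1.773, 0.004]
ft_force: [4.3, 1.0, -5.3]
grip_width: 0.321
F [ 4.3  1.  -5.3] M [ 0.321 -1.26   0.02 ] yaw 1.2 q7 -0.27 tau7 -1.034 w 0.321
time: 25.15
position: [0.5702, 0.0001, 0.0539]
tool_rot: [-1.803, -2.573, -0.002]
ft_force: [3.5, 2.4, -2.5]
grip_width: 0.314
F [ 3.5  2.4 -2.5] M [ 0.477 -0.874 -0.015] yaw 1.919 q7 0.417 tau7 -0.995 w 0.314
time: 25.65
position: [0.5694, -0.0004, 0.055]
tool_rot: [-0.765, -3.046, -0.001]
ft_force: [1.2, 1.2, -1.8]
grip_width: 0.319
F [ 1.2  1.2 -1.8] M [ 0.483 -0.412 -0.114] yaw 2.649 q7 1.118 tau7 -1.153 w 0.319
```

```bash
python3 -m creep '[[[0.7,0,0,0,0,0,0],[0.7,0,0,0,0,0,0],[0.7,0,0,0,0,0,0],[0.7,0,0,0,0,0,0],[0.7,0,0,0,0,0,0]]]' 20
python3 -m creep '[[[0.7,0,0,-30,0,0,0],[0.7,0,0,-75,0,0,0],[0.7,0,0,-90,0,0,0],[0.7,0,0,-90,0,0,0],[0.7,0,0,-90,0,0,0]]]'
python3 - <<'E'
from h import *
s=st();go([.483,-.0136,.146],Rt(.118,0))
E
```

```text
time: 26.15
position: [0.57, -0.0012, 0.0553]
tool_rot: [0.783, 3.042, -0.0]
ft_force: [1.2, -0.1, -0.2]
grip_width: 0.658
time: 26.65
position: [0.5697, -0.001, 0.1446]
tool_rot: [0.782, 3.043, -0.0]
ft_force: [-0.4, -0.3, -0.4]
grip_width: 0.699
26.65 [ 0.5697 -0.001   0.1446] [ 0.782  3.043 -0.   ] [-0.4 -0.3 -0.4] [ 0.06 -0.05 -0.  ] 0.699 [-0.35  0.19  0.35  1.74 -0.07  1.22  1.08]
rows: mm [ 69.9 -52.9  -1.4] rot [0.   0.   2.52]
```

I'll return to the w7 viewpoint to check the knob's actual angle and that the slide is still home.

```bash
python3 -m creep '[[[1,70,-53,-1,0,0,0.5],[1,70,-53,-1,0,0,0.5],[1,70,-53,-1,0,0,0.6],[1,70,-53,-1,0,0,0.6],[1,70,-53,-1,0,0,0.75]]]' >/dev/null
python3 -m creep '[[[1,0,0,0,0,0,0.15],[1,0,0,0,0,0,0.3],[1,0,0,0,0,0,0.45],[1,0,0,0,0,0,0.6],[1,0,0,0,0,0,0.75]]]' >/dev/null
python3 -m creep '[[[1,0,0,0,0,0,0.15],[1,0,0,0,0,0,0.3],[1,0,0,0,0,0,0.45],[1,0,0,0,0,0,0.6],[1,0,0,0,0,0,0.75]]]' >/dev/null
python3 -m creep '[[[1,0,0,0,0,0,0.15],[1,0,0,0,0,0,0.27],[1,0,0,0,0,0,0.27],[1,0,0,0,0,0,0.27]]]'
python3 - <<'E'
from h import *
st();snap('wrist','w9')
def knob(f):
    g=cv2.imread(f'pics/{f}.png',0); u,v=[int(round(t)) for t in proj(f,[.570,-.0016,.079])]
    m=(g<62).astype(np.uint8);k=np.zeros_like(m);cv2.circle(k,(u,v),27,1,-1);m=cv2.morphologyEx(m&k,cv2.MORPH_OPEN,np.ones((5,5)))
    h=cv2.convexHull(max(cv2.findContours(m,0,2)[0],key=cv2.contourArea));c=cv2.fitEllipse(h)[0]
    Y,X=np.mgrid[:400,:640];kk=np.hypot(X-c[0],Y-c[1])<14;w=np.where(kk,np.clip(g.astype(float)-70,0,None),0)
    b=((w*X).sum()/w.sum(),(w*Y).sum()/w.sum())
    C=onz(f,*c,.078);B=onz(f,*b,.081);d=B-C;return c,b,np.arctan2(d[1],d[0]),np.hypot(*d[:2])*1e3
a,b=knob('w7'),knob('w9');print(a);print(b);print('net clockwise turn',(a[2]-b[2])%(2*np.pi))
for f in ('w7','w9'):
    # slide block rear edge / mouth edge along the centre line between screw holes: row brightness profile
    g=cv2.imread(f'pics/{f}.png',0).astype(float)
    for off in (-.012,.012):
        pr=[]
        xs=np.arange(-.095,-.045,.001)
        for x in xs:
            q=np.array([.5544,-.0035])+np.array([[np.cos(.118),-np.sin(.118)],[np.sin(.118),np.cos(.118)]])@[x,off]
            u,v=proj(f,[*q,.05]);pr.append(cv2.getRectSubPix(g.astype(np.float32),(1,1),(float(u),float(v)))[0,0])
        d=np.diff(pr);print(f,off,'edges x(mm), step',[(round(xs[i]*1e3),int(d[i])) for i in np.argsort(-abs(d))[:5]])
E
```

```text
time: 28.55
position: [0.4823, -0.0137, 0.1449]
tool_rot: [3.135, 0.19, -0.003]
ft_force: [0.5, -0.1, 0.3]
grip_width: 1.005
28.55 [ 0.4823 -0.0137  0.1449] [ 3.135e+00  1.900e-01 -3.000e-03] [ 0.5 -0.1  0.3] [-0.02  0.08 -0.04] 1.005 [-0.38 -0.    0.36  1.94  0.    1.21 -1.48]
((317.7004089355469, 100.92408752441406), (np.float64(322.40585774058576), np.float64(94.03417015341701)), np.float64(-0.5254467670854164), np.float64(6.540909453125409))
((317.87420654296875, 99.16421508789062), (np.float64(324.91960784313727), np.float64(103.17712418300654)), np.float64(-1.9599311814679692), np.float64(6.688993847345327))
net clockwise turn 1.4344844143825528
w7 -0.012 edges x(mm), step [(-74, 40), (-82, -38), (-56, 36), (-57, 24), (-75, 18)]
w7 0.012 edges x(mm), step [(-74, 40), (-56, 37), (-81, -35), (-57, 23), (-80, -17)]
w9 -0.012 edges x(mm), step [(-74, 38), (-56, 36), (-82, -34), (-57, 25), (-81, -16)]
w9 0.012 edges x(mm), step [(-74, 38), (-56, 29), (-80, -23), (-75, 22), (-57, 20)]
```

The knob's measured net turn (1.43 rad) matches the tool's (1.42), so there was no slip. The block's rear edge is still at −56 mm, which is home. Handing in.

```bash
python3 -c "
from bench import ctrl
print(ctrl.close_job())"
```

```text
the job is handed in; nothing more can be done
None
```

The slide is home in the guide, and the thumbscrew was run down onto the tongue and backed off. I handed the job in at about 28.6 s of the 72 s; the system gives no verdict.

- **Slide:** I picked it up standing, laid it flat on bare bench and regripped it from above. I then lowered it between the rails inside the mouth, because starting outside the mouth was out of reach, and pushed it in until it stopped. It stopped within 1 mm of the predicted home position, with about 14 N of push.
- **Thumbscrew:** The torque began to climb at about 2.9 rad of turn. I went on to 3.59 rad and 0.37 N m, then backed off to 1.42 rad. That should leave about 1.5 rad, or 2.4 mm, of clearance.
- **Last checks:** The final wrist picture puts the block's rear edge at −56 mm, the home position, and unchanged by the screwing. The bar on the knob shows a net turn of 1.43 rad against 1.42 rad for the tool, so the grip did not slip. The gripper was open and clear of everything.
- **Uncertain:** The torque readings were noisy, and single ones put first contact anywhere from 2.7 to 3.1 rad. The clearance is therefore about 2.1 to 2.7 mm, still inside the 1.3 to 3.5 mm limits. I did not see the foot's clearance directly, and I did not measure the bystanders again at the end; no contact force suggested that any was touched.

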